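# Set up the drain stand and put away the rinsed weighing ware

## Robot

A 7-joint arm with a two-finger parallel gripper is mounted at the origin on the work surface. World frame = base frame: x ahead of the robot, y to its left, z up, the work surface at z = 0. Lengths are in m, angles in rad, forces in N, time in s.
With the tool pointing down it reaches from about 0.4 to 0.9 m from the base axis. Payload 5.5 kg.
Tool frame: the origin (TCP) lies midway between the tips of the shut fingers; the grasp point (between the pads) lies 19 mm behind it (manip.grip_depth is the distance from the TCP to the grasp point, in m); z points along the fingers, y is the line along which they close (so a half turn about z gives the same grasp; the last joint's range is limited). The gripper opens to 92 mm and grips with 3 to 60 N. Pads are 19 mm wide; open, the fingers measure 130 mm over their backs; the gripper's body (75 mm by 190 mm) begins 47 mm behind the grasp point.
Start: joints at [1.552, 0.501, -0.427, 1.55, 0.221, 1.138, -0.21], TCP at [0.181, -0.624, 0.227] pointing down, gripper open.
Joint ranges: [-2.88, 2.88], [-0.31, 2.03], [-1.54, 1.56], [0.2, 2.42], [-1.41, 4.55], [0.19, 2.02], [-2.57, 2.57]. Speed limits (rad/s): [2.57, 2.57, 3.14, 3.14, 3.14, 3.14, 3.14].

## Interface

Orientations are given as a unit quaternion [x, y, z, w].
In Python, from bench import manip, effector, viewer gives the robot as it stands. Calls block until the motion is done:
- manip.move_pose(position, orientation): joint-space move of the TCP to a pose.
- manip.servo_line(position, ori=None, vel=0.15): straight line of the TCP; ori=None keeps the orientation; vel is the mean speed in m/s.
- manip.movej(angles): joint-space move.
- effector.open_jaws() and effector.close(f_grip=None): open the fingers fully, or close them until they stop; f_grip is the grip in N (None keeps the last).
- manip.sleep(seconds).
- manip.solve_ik(position, orientation): joint angles nearest the present ones, or None.
- viewer.get_image(name): name is "scene" or "top" or "wrist"; returns the picture (384x512x3 uint8, red, green, blue); there is no depth.
- viewer.get_calibration(name): a dict with "vfov" (degrees; the focal length in pixels is half the picture's height over the tangent of half this angle, whatever the lens; pixels are square), "cx", "cy" (the principal point, pixels), "eye" and "attitude" of the camera in the world. Camera axes: x right, y down, z forward; pixel columns grow to the right and rows downward; lengths in m; the calibration is good to about 2 mm. A picture is of the moment at which its call begins: read the wrist's pose just before it. get_calibration takes no time and is no camera call; for the wrist camera it gives the pose at the moment of the call.
A pose or a line that the arm cannot do raises manip.PlanningError and nothing moves.
- manip.hand_in(): hands the job in; it is judged then, once.
Readings, each from a call of its own:
- manip.current_clock(): time.
- manip.current_q(): joint angles.
- manip.current_joint_velocities(): joint speeds.
- manip.current_tau(): joint torques, N m.
- manip.current_tool_pos(): TCP position.
- manip.current_tcp_rot(): TCP orientation.
- manip.current_force(): force on the tool from outside, world axes, zero at the start.
- manip.current_wrist_torque(): the same for the moment, N m.
- manip.current_finger_gap(): finger opening in m.
- manip.current_gripper_force(): force on a finger pad.
Only numpy, scipy, OpenCV 4.12 (cv2) and the standard library are available. Lean on these libraries where they do the work, as an engineer would, in place of code of your own. Each camera call takes 0.05 s, during which the arm holds its last target. There are 200 camera calls.

## Task

Set up the drain stand and put away the rinsed ware: lower the loose hook head onto the stand's ball until it sits fully down on the platform, latch it by pressing its lever fully down, and only then hang the two dip baskets by their handles on the hooks of the head, one basket to a hook. Nest the beakers that are there (two or three) upright inside one another in the wide steel dish, from largest to smallest, each standing on the floor of the next larger one (the largest on the dish's floor); this may be done at any time. The dish stays upright on the bench, and leave the other things on the bench where they are.

Things in the scene. Friction and masses are not known exactly. Their poses are not given: they have to be found in the camera images.
- stand: the fixed drain stand: a steel foot disc 130 mm across, a column, a round platform 104 mm across whose top is 100 mm above the bench, and on it a steel ball 50 mm across (its centre 33 mm, its top 58 mm above the platform's top). Origin: centre of its underside on the bench, z up
- stand_platform (a point): centre of the platform's top face, 100 mm above the bench; the head's underside rests here once seated. The ball has 2 mm play all round in the head's bore and its round top guides the head down
- head: loose aluminium hook head, 0.7 kg, at first upright on the bench. Origin: centre of its underside, z up. Foot ring 104 mm across, 8 mm high; in it a downward-opening socket, bore 54 mm, 60 mm deep, outside 64 mm; above it a grey square stem 22 x 22 mm (faces along x, y), 66 to 122 mm above the underside. Hooks at +y and -y, latch lever at -x. May sit at any yaw on the ball; lever towards the robot is handy
- hook_left (a point): where a basket's bar axis lies when hung at the head's +y side: 92 mm out, 62 mm above its underside; axes as the head's. Hook: 8 mm round, runs out along +y, its axis dropping from 62 to 54 mm up at 98 mm out, then up to a tip 106 mm out, top 20 mm above this point. A handle goes over the tip from outside, moving inwards, its bar square to the hook, then is lowered
- hook_right (a point): the same for the hook at the head's -y side
- latch (a joint): latch lever angle: 0 raised (pointing outwards, 46 degrees up), 0.8 rad fully down (level). Hinge 38 mm out on the head's -x side, 40 mm above its underside; lever 66 mm long, pad at its end 30 mm wide. Stays where left; a push of 2 to 5 N from above moves it. Pressed down, its toe swings under the ball; it must be up while the head is lowered
- latch_pad (a point): a point on the upper face of the lever's pad, 48 mm from the hinge; it moves with the lever: with the lever down it lies about 86 mm out from the head's axis and 44 mm above its underside
- dish: the wide low steel dish, open at the top: outer diameter 104 mm, inner 98 mm, 45 mm high, floor 4 mm thick. Origin: centre of its underside, z up. 350 g
- beaker_wide: a plain straight-sided stainless-steel beaker, open at the top, outer diameter 66 mm, inner diameter 61 mm, 95 mm high, floor 4 mm thick, wall 2.5 mm, standing upright. Origin: centre of its underside, z up its axis. May be absent
- beaker_mid: a plain straight-sided stainless-steel beaker, open at the top, outer diameter 48 mm, inner diameter 43 mm, 120 mm high, floor 4 mm thick, wall 2.5 mm, standing upright. Origin: centre of its underside, z up its axis. May be absent
- beaker_slim: a plain straight-sided stainless-steel beaker, open at the top, outer diameter 30 mm, inner diameter 25 mm, 145 mm high, floor 4 mm thick, wall 2.5 mm, standing upright. Origin: centre of its underside, z up its axis. May be absent
- basket_a: steel dip basket, 120 g: perforated pot 56 mm across, 45 mm high, under a rigid stirrup handle. Origin: centre of its underside, z up. Uprights at y = -27.5 and 27.5 mm; level 6 mm round top bar along y, axis 104 mm up; opening 49 mm wide, from 45 to 101 mm up. On the bar stands a grey square grip, 16 x 16 mm (faces along x, y), 106 to 148 mm up
- basket_a_bar (a point): middle of basket_a's top bar, on its axis, 104 mm above its underside; axes as the basket's
- basket_b: steel dip basket, 120 g: perforated pot 56 mm across, 45 mm high, under a rigid stirrup handle. Origin: centre of its underside, z up. Uprights at y = -27.5 and 27.5 mm; level 6 mm round top bar along y, axis 104 mm up; opening 49 mm wide, from 45 to 101 mm up. On the bar stands a grey square grip, 16 x 16 mm (faces along x, y), 106 to 148 mm up
- basket_b_bar (a point): the same for basket_b
- screw_cap: a loose red screw cap, 44 mm across and 18 mm high; not part of the job, leave it
- wash_bottle: a white bottle 66 mm across and 160 mm high; not part of the job, leave it
- amber_jar: an amber jar 70 mm across and 100 mm high; not part of the job, leave it
- spatula: a spatula 170 mm long lying on the bench; not part of the job, leave it
- weight: a brass calibration weight, 40 mm across and 35 mm high; not part of the job, leave it
There are look-alikes about, which are no part of the job. What is shaped like the basket_b but green or pink is not meant.

How it is judged:
By the outcome, as a careful person would: the job done as asked, in the order asked, and still so for the second after the job is handed in, with the robot touching nothing.
Of beaker_wide, beaker_mid, beaker_slim only 2 to 3 are there at a start; the rules pass over those that are not, and their reading is None.
At some moment in a run one of dish, beaker_wide, basket_a may be knocked a few centimetres aside while the robot is not near it.
It also fails if it takes over 210 s, if anything falls off the work surface, if the arm or the gripper's body presses on something with over 40 N, if the wrist force passes 120 N, or if a joint passes its speed limit or range.

## Working session

There is one attempt and no reset: what is moved stays moved. The work goes in short steps, each a Python script; the robot and the scene stay as the last script left them, time stands still between calls to the robot, and variables do not carry over. Pictures are saved under pics/ and viewed, at most 15 in all, crops included, and the job is handed in when it is done.

```bash
ls; mkdir -p pics; python3 - <<'E'
from bench import manip, effector, viewer
import cv2
for n in ["scene","top","wrist"]:
    c=viewer.get_calibration(n);print(n,c)
    im=viewer.get_image(n);cv2.imwrite(f"pics/{n}0.png",im[:,:,::-1])
print(manip.current_clock(),manip.current_tool_pos(),manip.current_tcp_rot(),manip.current_finger_gap(),manip.grip_depth)
E
```

```text
pics
scene {'vfov': 42.290625088943486, 'cx': 254.00327748797181, 'cy': 191.5652171237443, 'eye': array([ 1.41814099, -0.44679055,  1.08238707]), 'attitude': array([ 0.78965394,  0.46806038, -0.19935938, -0.34296062])}
top {'vfov': 47.558987139675644, 'cx': 263.6564187147322, 'cy': 189.16526835148963, 'eye': array([0.33667888, 0.05296105, 1.56868152]), 'attitude': array([-0.69847378,  0.71331911, -0.03473804,  0.04586401])}
wrist {'vfov': 66.8218610185165, 'cx': 254.5349618059256, 'cy': 191.74730074695725, 'eye': array([ 0.25128293, -0.60341724,  0.38434282]), 'attitude': array([ 0.791721  , -0.59458428, -0.08509785,  0.11138111])}
0.15 [ 0.18054457 -0.62383656  0.22589392] [ 9.90090389e-01  1.40429420e-01 -8.28955695e-05 -7.70321325e-04] 0.09130786681723482 0.0188
```

View pics/top0.png

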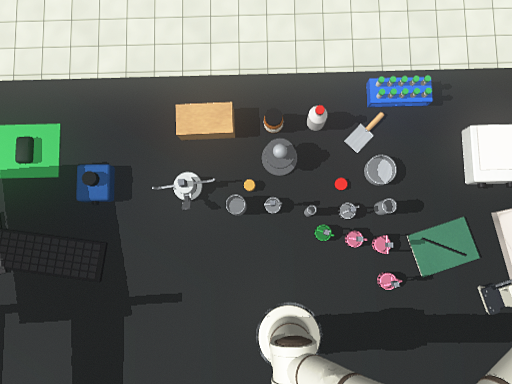

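View pics/scene0.png

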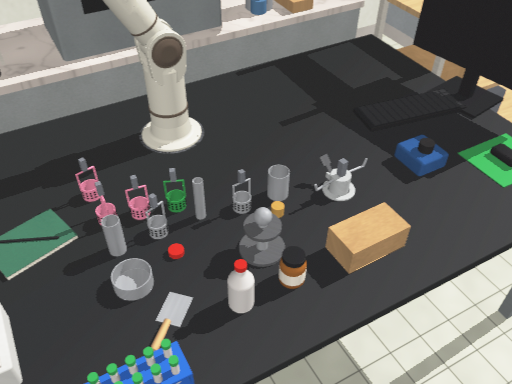

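Three beakers are present. In the top view: wide (236,205), slim (310,210), mid (385,206), grey baskets (272,204) and (347,210), head (187,187), stand ball (280,152), dish (380,170). Next, rough positions, then a wrist survey.

```bash
cat > h.py <<'E'
from bench import manip, effector, viewer
import cv2, numpy as np
from scipy.spatial.transform import Rotation as R
def cam(n):
    c=viewer.get_calibration(n); c['R']=R.from_quat(c['attitude']).as_matrix(); c['f']=192/np.tan(np.radians(c['vfov']/2)); return c
def ray(c,u,v):
    d=c['R']@np.array([(u-c['cx'])/c['f'],(v-c['cy'])/c['f'],1.]); return d
def cast(c,u,v,z):
    d=ray(c,u,v); return c['eye']+d*(z-c['eye'][2])/d[2]
def proj(c,p):
    q=c['R'].T@(np.asarray(p)-c['eye']); return np.array([c['cx']+c['f']*q[0]/q[2],c['cy']+c['f']*q[1]/q[2]])
def tri(c1,p1,c2,p2):
    A=[];b=[]
    for c,p in((c1,p1),(c2,p2)):
        d=ray(c,*p);d/=np.linalg.norm(d);M=np.eye(3)-np.outer(d,d);A.append(M);b.append(M@c['eye'])
    return np.linalg.lstsq(np.vstack(A),np.hstack(b),rcond=None)[0]
def down(yaw):
    "tool z down; finger closing line (tool y) at world angle yaw (mod pi)"
    y=np.array([np.cos(yaw),np.sin(yaw),0]);z=np.array([0,0,-1.]);x=np.cross(y,z)
    return R.from_matrix(np.c_[x,y,z]).as_quat()
def snap(name,which="wrist"):
    c=cam(which); im=viewer.get_image(which)[:,:,::-1].copy(); cv2.imwrite(f"pics/{name}.png",im); np.save(f"pics/{name}.npy",c,allow_pickle=True); return c,im
def load(name): return np.load(f"pics/{name}.npy",allow_pickle=True).item(), cv2.imread(f"pics/{name}.png")
E
python3 - <<'E'
from h import *
c=cam("top")
for n,u,v,z in [("wide",236,204,.095),("slim",310,210,.145),("mid",388,206,.12),("bA",272,204,.05),("bB",347,210,.05),("head",187,187,.06),("ball",280,152,.133),("dish",380,170,.045)]: print(n,cast(c,u,v,z).round(3))
w=cam("wrist");T=R.from_quat(manip.current_tcp_rot()).as_matrix()
print(T.T@(w['eye']-manip.current_tool_pos()),(T.T@w['R']).round(3))
for y in(0,np.pi/2):
  for p in [(.5,-.25,.35),(.5,.05,.35),(.55,.3,.35)]: print(y,p,manip.solve_ik(np.array(p),down(y)))
E
```

```text
wide [0.457 0.169 0.095]
slim [ 0.428 -0.076  0.145]
mid [ 0.438 -0.337  0.12 ]
bA [0.458 0.047 0.05 ]
bB [ 0.432 -0.213  0.05 ]
head [0.523 0.343 0.06 ]
ball [0.625 0.017 0.133]
dish [ 0.57  -0.336  0.045]
[ 7.36470080e-02 -1.33320983e-04 -1.58577944e-01] [[ 0.    -0.961 -0.278]
 [ 1.     0.001 -0.   ]
 [ 0.    -0.278  0.961]]
0 (0.5, -0.25, 0.35) [ 1.18176232  0.34125142 -0.97529666  1.61086644  0.28835198  1.34352407
  0.16760223]
0 (0.5, 0.05, 0.35) [ 0.78960481  0.22355771 -1.08542718  1.73617781  0.20464946  1.30513086
 -0.33979004]
0 (0.55, 0.3, 0.35) [ 0.26044858  0.65494993 -1.29966746  1.43869671  0.62837641  1.5135133
 -1.0148046 ]
1.5707963267948966 (0.5, -0.25, 0.35) [ 1.30086505  0.42207067 -1.17840351  1.60799106  0.39582965  1.37916063
  1.64733946]
1.5707963267948966 (0.5, 0.05, 0.35) [ 0.9005242   0.28820262 -1.25466124  1.73417633  0.28223332  1.32520024
  1.15893109]
1.5707963267948966 (0.55, 0.3, 0.35) [ 0.26044858  0.65494993 -1.29966746  1.43869671  0.62837641  1.5135133
  0.55599172]
```

```bash
python3 - <<'E'
from h import *
for i,p in enumerate([(.46,-.27,.30),(.46,0.0,.30),(.46,.25,.30)]):
    manip.move_pose(np.array(p),down(np.pi/2)); snap(f"s{i}")
print(manip.current_clock())
ims=[cv2.imread(f"pics/s{i}.png") for i in range(3)]
cv2.imwrite("pics/m01.png",cv2.resize(np.vstack([ims[0][40:300],ims[1][40:300]]),None,fx=1.15,fy=1.15))
E
```

```text
4.0083
```

View pics/m01.png

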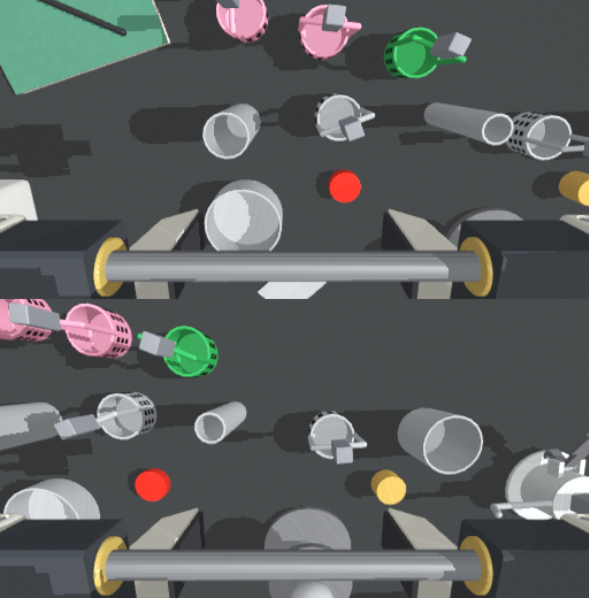

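View pics/s2.png

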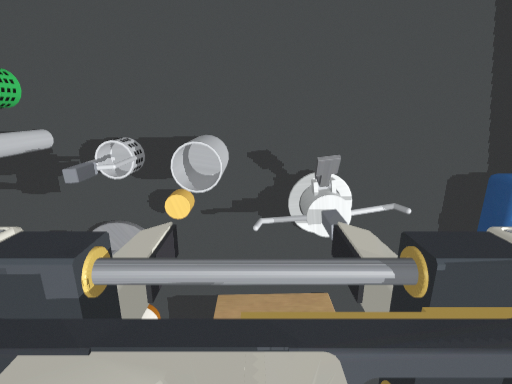

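Lever already faces the robot (s2: lever pad (328,165), hook tips (258,224), (408,210)). Zooming in on each object to read pixels.

```bash
cat >> h.py <<'E'
def tile(specs,out,w=266,h=300,k=3,s=88):
    T=[]
    for n,u,v in specs:
        im=cv2.imread(f"pics/{n}.png"); u0,v0=int(u-s//2),int(v-s//2)
        cr=im[max(v0,0):v0+s,max(u0,0):u0+s]; u0,v0=max(u0,0),max(v0,0)
        t=cv2.resize(cr,None,fx=3,fy=3,interpolation=cv2.INTER_CUBIC)
        for g in range(0,s,10):
            if (u0//10*10+10+g)-u0<cr.shape[1]: 
                x=3*(u0//10*10+10+g-u0); cv2.line(t,(x,0),(x,5),(0,255,255),1); 
                if g%20==0: cv2.putText(t,str(u0//10*10+10+g),(x-8,14),0,.33,(0,255,255),1)
            y=3*(v0//10*10+10+g-v0)
            if y<t.shape[0]: cv2.line(t,(0,y),(5,y),(0,255,255),1); cv2.putText(t,str(v0//10*10+10+g),(6,y+4),0,.33,(0,255,255),1)
        P=np.zeros((h,w,3),np.uint8); P[:min(h,t.shape[0]),:min(w,t.shape[1])]=t[:h,:w]; T.append(P)
    while len(T)%k: T.append(np.zeros_like(T[0]))
    cv2.imwrite(f"pics/{out}.png",np.vstack([np.hstack(T[i:i+k]) for i in range(0,len(T),k)]))
E
python3 -c "
from h import *
tile([('s2',325,200),('s2',265,215),('s2',398,205),('s1',190,155),('s1',290,165),('s0',300,142)],'t1')
tile([('s0',200,150),('s0',210,230),('s2',197,165),('s1',268,230),('s1',120,140),('s2',110,160)],'t2')
"
```

```text
(no output)
```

View pics/t1.png

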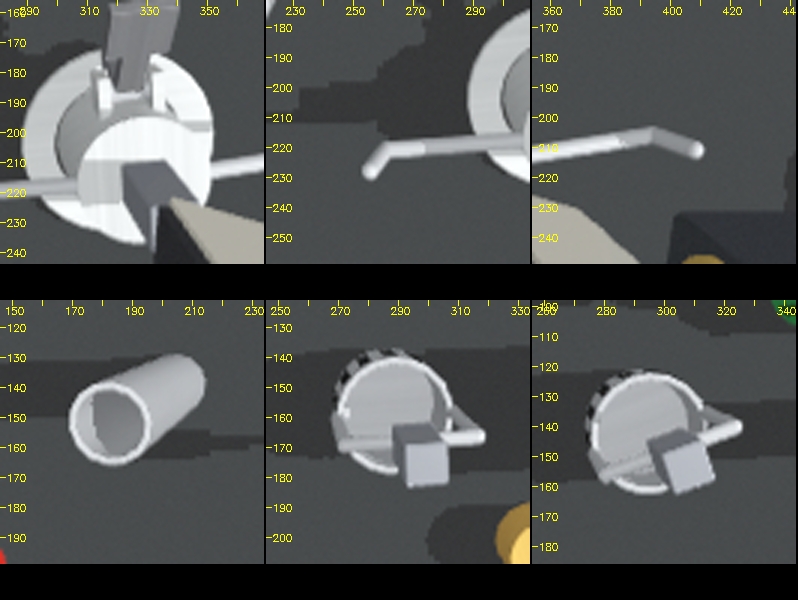

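View pics/t2.png

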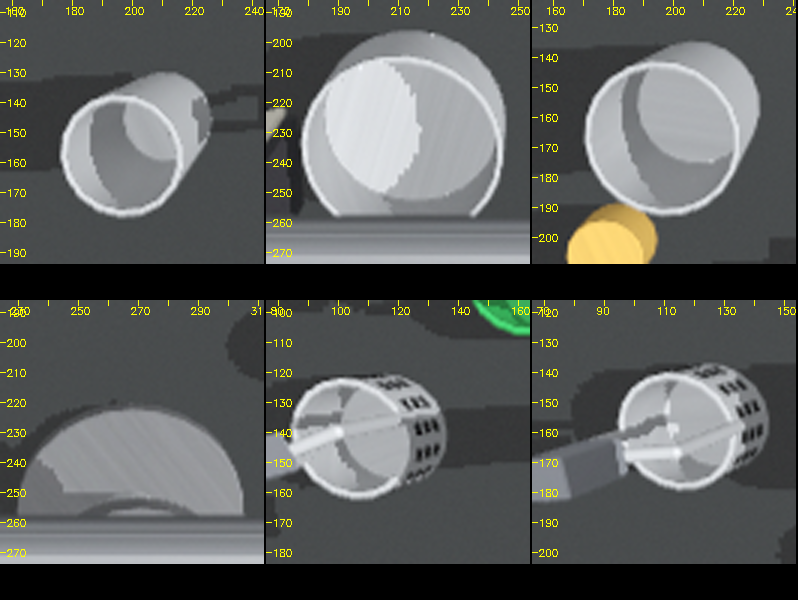

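```bash
python3 - <<'E'
from h import *
C=[load(f's{i}')[0] for i in range(3)]
def P(n,i,u,v,z): p=cast(C[i],u,v,z); print(n,p[:2].round(4)); return p
P('slim',1,182.8,152,.145);P('mid',0,196.8,157.8,.12);P('wide',2,196.2,167,.095);P('dish',0,211.5,236,.045)
P('stand',1,267.5,260,.1)
P('headring',2,320.2,204.7,.008)
a=P('hr',2,256.3,227.7,.08);b=P('hl',2,409,211,.08);d=b-a;print((a+b)/2,np.linalg.norm(d),np.degrees(np.arctan2(-d[0],d[1])))
for n,i,g,e in(('bA',1,(299.3,176.7),((270.7,169.3),(318,166.3))),('bB',0,(307.3,154.7),((278.7,156.3),(325.3,140.3)))):
    P(n,i,*g,.148);a=P('',i,*e[0],.104);b=P('',i,*e[1],.104);d=b-a;print((a+b)/2,np.linalg.norm(d),np.degrees(np.arctan2(-d[0],d[1])))
E
```

```text
slim [ 0.43   -0.0792]
mid [ 0.4394 -0.3386]
wide [0.4566 0.1741]
dish [ 0.5733 -0.3378]
stand [0.5853 0.0156]
headring [0.5364 0.3548]
hr [0.546  0.2503]
hl [0.5216 0.4606]
[0.53380687 0.35547739 0.08      ] 0.2117214746886126 6.636375638558436
bA [0.4569 0.0471]
 [0.4576 0.0181]
 [0.454  0.0766]
[0.45578422 0.04734485 0.104     ] 0.05853477329706507 3.5754201513523705
bB [ 0.4317 -0.2146]
 [ 0.4404 -0.2415]
 [ 0.4211 -0.1857]
[ 0.43077264 -0.21360013  0.104     ] 0.05900586429361886 19.046857796326744
```

```bash
python3 - <<'E'
from h import *
manip.move_pose(np.array([.51,-.33,.32]),down(np.pi/2)); snap("d0")
manip.move_pose(np.array([.54,.017,.34]),down(np.pi/2)); snap("st0")
c,_=load("st0");print(proj(c,(.61,.016,.133)));c2,_=load("d0");print(proj(c2,(.573,-.338,.045)))
tile([('st0',*proj(c,(.61,.016,.12))),('d0',*proj(c2,(.573,-.338,.045)))],'t3',w=380,h=380,k=2,s=124)
E
```

```text
[255.36813479 220.73096033]
[248.14006015 199.88224591]
```

View pics/t3.png

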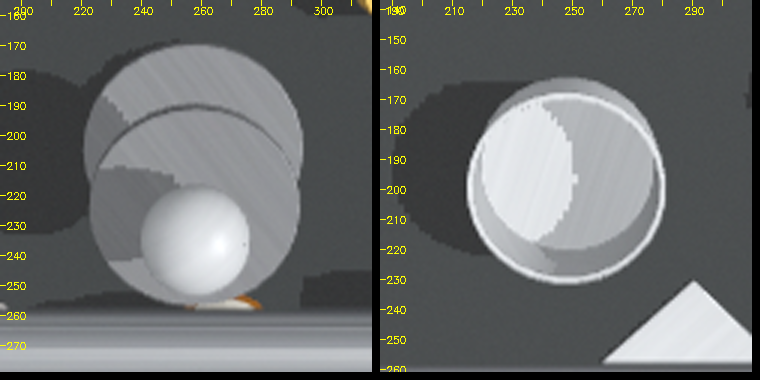

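```bash
python3 - <<'E'
from h import *
c,_=load("st0");b=cast(c,258.2,235,.133);p=cast(c,257.8,223.5,.1);print('ball',b,'plat',p)
d,_=load("d0");print('dish',cast(d,248,199.7,.045))
S=(b+p)/2
hy=np.radians(6.6); H=np.array([.535,.3552]); q=down(np.pi/2+hy)
manip.move_pose(np.array([*H,.20]),q); manip.servo_line(np.array([*H,.087]),vel=.1)
effector.close(30); print('gap',manip.current_finger_gap(), manip.current_force())
manip.servo_line(np.array([*H,.30]),vel=.15)
print('force',manip.current_force(),manip.current_clock())
manip.servo_line(np.array([S[0],S[1],.30]),ori=down(np.pi/2),vel=.15)
snap("hd0"); snap("hd0s","scene")
print(manip.current_finger_gap(),manip.current_clock(),manip.current_tool_pos())
np.save('S.npy',S)
E
python3 -c "
import cv2
a=cv2.imread('pics/hd0.png');b=cv2.imread('pics/hd0s.png')[100:300,150:410]
cv2.imwrite('pics/v6.png',cv2.hconcat([cv2.resize(a,(400,300)),cv2.resize(b,(390,300))]))"
```

```text
ball [0.63084732 0.01983369 0.133     ] plat [0.627492   0.01963247 0.1       ]
dish [ 0.5727018  -0.33821803  0.045     ]
gap 0.021715550834157864 [-0.30251946 -1.88996874 -0.3391955 ]
force [ 0.08275493  0.35887121 -8.93642209] 12.8167
0.021721193873050517 15.3917 [0.6290157  0.02039525 0.30007016]
```

View pics/v6.png

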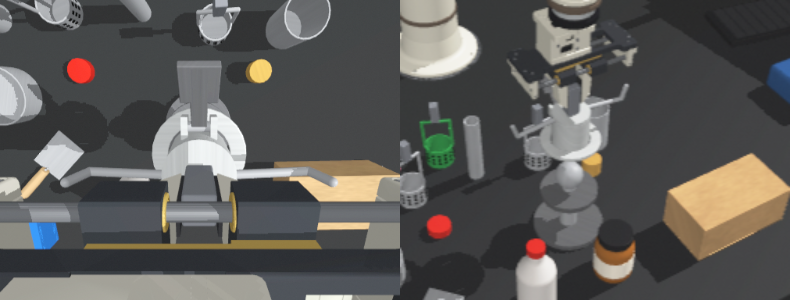

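```bash
python3 - <<'E'
from h import *
S=np.load('S.npy'); x,y=S[0],S[1]
f0=manip.current_force()
for z in [.25,.235,.225,.215,.205,.198,.193,.190,.188,.187]:
    manip.servo_line(np.array([x,y,z]),vel=.05); f=manip.current_force()-f0; print(z,f.round(1),manip.current_tool_pos().round(4))
    if np.abs(f).max()>20: break
E
```

```text
0.25 [-0.2 -0.  -0. ] [0.6295 0.0199 0.2505]
0.235 [-0.5  0.2  1.2] [0.6289 0.0196 0.2345]
0.225 [-0.1 -0.2  0.9] [0.6289 0.0196 0.2245]
0.215 [-0.5  0.5  1.1] [0.6291 0.0196 0.2146]
0.205 [ 1.1 -0.8  0.2] [0.6291 0.0196 0.2045]
0.198 [ 1.1 -0.6  0.2] [0.6291 0.0196 0.1976]
0.193 [0.8 0.5 1.2] [0.6291 0.0196 0.1926]
0.19 [ 0.3 -0.4 -0.7] [0.6291 0.0196 0.1898]
0.188 [ 0.4  0.6 -0.2] [0.6291 0.0196 0.1879]
0.187 [ 1.9 -0.   0.1] [0.6291 0.0197 0.1869]
```

```bash
python3 - <<'E'
from h import *
S=np.load('S.npy'); x,y=S[0],S[1]
f0=manip.current_force()
for z in [.186,.185,.184,.183]:
    manip.servo_line(np.array([x,y,z]),vel=.05); f=manip.current_force()-f0; print(z,f.round(1),manip.current_tool_pos()[2].round(4))
    if f[2]>5: break
effector.open_jaws(); manip.servo_line(np.array([x,y,.30]),vel=.2)
effector.close(20)
px=x-.080
manip.servo_line(np.array([px,y,.26]),vel=.2); f0=manip.current_force()
for z in [.20,.185,.175,.165,.155,.150,.147,.145,.144,.143,.142,.141]:
    manip.servo_line(np.array([px,y,z]),vel=.06); f=manip.current_force()-f0; print(z,f.round(1),manip.current_tool_pos()[2].round(4))
    if f[2]>15: break
manip.servo_line(np.array([px,y,.26]),vel=.2)
effector.open_jaws()
manip.move_pose(np.array([.54,.017,.36]),down(np.pi/2)); snap("la"); snap("las","scene"); print(manip.current_clock())
a=cv2.imread('pics/la.png');b=cv2.imread('pics/las.png')[100:300,150:410]
cv2.imwrite('pics/v7.png',cv2.hconcat([cv2.resize(a,(400,300)),cv2.resize(b,(390,300))]))
E
```

```text
0.186 [-5.1 -1.8  9.5] 0.1869
0.2 [-0.3  1.4 -0.4] 0.2004
0.185 [ 0.   1.6 -0.5] 0.1845
0.175 [-0.6  2.1 -0.7] 0.1746
0.165 [-0.6  0.6 -0.6] 0.1644
0.155 [0.7 0.7 0.4] 0.1544
0.15 [-0.2  0.7 -0.7] 0.1497
0.147 [-0.8  0.2 -0.7] 0.1468
0.145 [-0.2  0.2 -0.5] 0.1449
0.144 [-0.6  0.8  0.4] 0.1439
0.143 [-2.9  1.2  8. ] 0.1437
0.142 [-7.1 -0.3 13.9] 0.1434
0.141 [-8.4 -1.3 20.2] 0.1432
30.5667
```

View pics/v7.png

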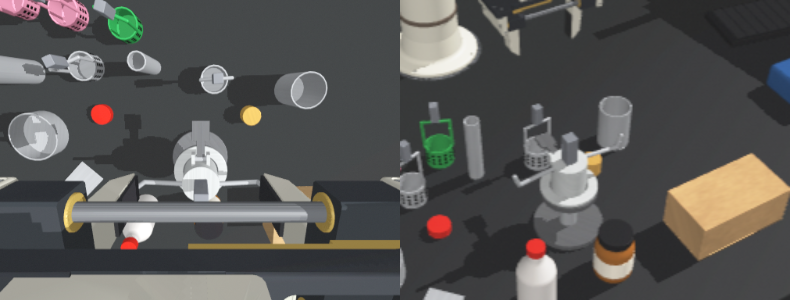

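The head is seated (contact at the expected 0.187) and the lever is level (contact at z=0.1434). In v7, hook tips are at about (138,182) and (260,183). Next I check the hook positions and whether the objects have moved.

```bash
python3 - <<'E'
from h import *
c,im=load("la")
tr=[('wide',.4566,.1741,.095),('bA',.4569,.0471,.148),('slim',.43,-.0792,.145),('dish',.5727,-.3382,.045),('hl',.629,.1257,.178),('hr',.629,-.0863,.178)]
for t in tr:
    p=proj(c,t[1:]); print(t[0],p.round(1)); cv2.drawMarker(im,tuple(int(round(v)) for v in p),(0,0,255),0,8,1)
cv2.imwrite('pics/lam.png',im)
k=cv2.resize(im[20:260,0:440],None,fx=1.8,fy=1.8,interpolation=cv2.INTER_CUBIC); cv2.imwrite('pics/v8.png',k)
E
```

```text
wide [367.5 101.8]
bA [279.4 101.2]
slim [174.8  77.9]
dish [ 42.  175.1]
hl [339.4 241.1]
hr [174.2 241.1]
```

View pics/v8.png

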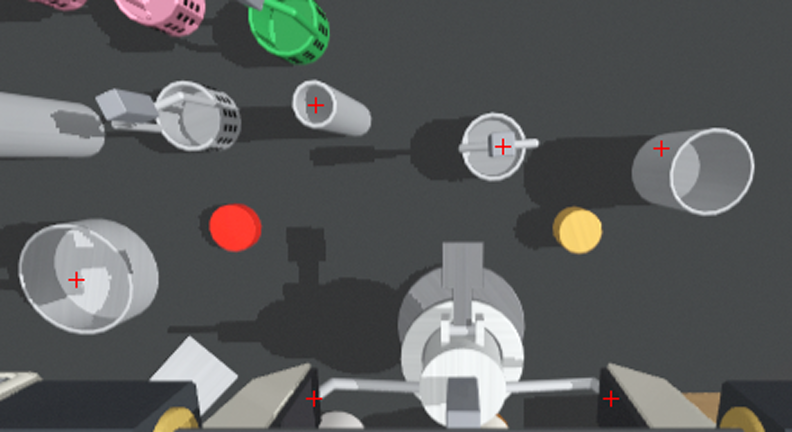

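The wide beaker has been knocked: its rim centre is now at v8 (712,171), i.e. image (395.6,115); everything else matches. Pick it up from there and put it in the dish.

```bash
cat >> h.py <<'E'
def lower(x,y,zs,lim=4,vel=.05):
    f0=manip.current_force()
    for z in zs:
        manip.servo_line(np.array([x,y,z]),vel=vel); f=manip.current_force()-f0
        if f[2]>lim: break
    print('down',z,f.round(1),manip.current_tool_pos().round(4))
def pick(x,y,z,yaw,zh,f=15):
    manip.move_pose(np.array([x,y,max(zh,.25)]),down(yaw)); manip.servo_line(np.array([x,y,z]),vel=.15)
    effector.close(f); print('gap',manip.current_finger_gap()); manip.servo_line(np.array([x,y,.30]),vel=.2)
E
python3 - <<'E'
from h import *
c,_=load('la'); w=cast(c,395.6,115,.095); print(w)
pick(w[0],w[1],.060,np.pi/2,.25)
print('gap',manip.current_finger_gap())
manip.servo_line(np.array([.45,-.03,.30]),vel=.25)
D=(.5727,-.3382)
manip.servo_line(np.array([*D,.30]),vel=.25); manip.servo_line(np.array([*D,.075]),vel=.15)
lower(*D,[.070,.067,.065,.064,.063,.062,.061])
effector.open_jaws(); manip.servo_line(np.array([*D,.25]),vel=.2)
manip.move_pose(np.array([.51,-.30,.34]),down(np.pi/2)); c,im=snap("w1"); print(manip.current_clock())
for p in [(*D,.045),(*D,.099),(.4394,-.3386,.12),(.4317,-.2146,.148)]: cv2.drawMarker(im,tuple(int(round(v)) for v in proj(c,p)),(0,0,255),0,6,1)
cv2.imwrite('pics/w1m.png',im); tile([('w1m',230,150)],'v9',w=600,h=560,k=1,s=186)
E
```

```text
[0.47440438 0.21563995 0.095     ]
gap 0.06646310115140898
gap 0.06621492123753392
down 0.063 [-2.2  2.3  7.1] [ 0.5731 -0.3384  0.0641]
42.625
```

View pics/v9.png

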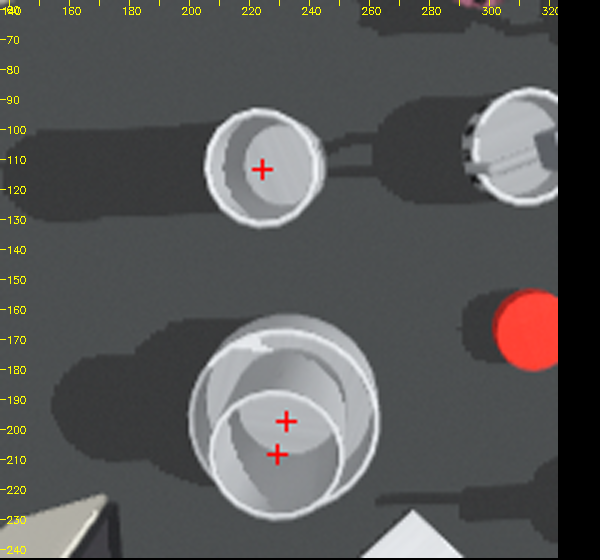

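Wide beaker stands centred in the dish (rim centre (276,455) in the tile, against the predicted (278,454)); mid and basket B are as measured. Next: mid, then slim.

```bash
python3 - <<'E'
from h import *
D=(.5727,-.3385)
pick(.4394,-.3386,.098,np.pi/2,.25)
manip.servo_line(np.array([*D,.30]),vel=.25); manip.servo_line(np.array([*D,.125]),vel=.12)
lower(*D,[.115,.111,.109,.108,.107,.106,.105])
effector.open_jaws(); manip.servo_line(np.array([*D,.30]),vel=.2)
pick(.43,-.0792,.122,np.pi/2,.28)
manip.servo_line(np.array([*D,.32]),vel=.25); 
manip.servo_line(np.array([*D,.15]),vel=.12)
lower(*D,[.142,.138,.136,.135,.134,.133,.132])
effector.open_jaws(); manip.servo_line(np.array([*D,.32]),vel=.2)
manip.move_pose(np.array([.48,-.25,.36]),down(np.pi/2)); snap("n1");
manip.move_pose(np.array([.46,.03,.34]),down(np.pi/2)); snap("n2"); print(manip.current_clock())
a=cv2.imread('pics/n1.png')[:270];b=cv2.imread('pics/n2.png')[:270]
c,_=load('n2');d,_=load('n1')
for im,c,ps in((a,d,[(*D,.157),(.4317,-.2146,.148)]),(b,c,[(.4569,.0471,.148)])):
    for p in ps: cv2.drawMarker(im,tuple(int(round(v)) for v in proj(c,p)),(0,0,255),0,6,1)
cv2.imwrite('pics/v10.png',cv2.resize(cv2.vconcat([a[:,120:512],b[:,120:512]]),None,fx=1.1,fy=1.1))
E
```

```text
gap 0.04720797719340177
down 0.105 [-2.   0.3  7.5] [ 0.5733 -0.3387  0.106 ]
gap 0.029008840553529973
down 0.133 [0.1 0.6 6.8] [ 0.5733 -0.3387  0.134 ]
65.225
```

View pics/v10.png

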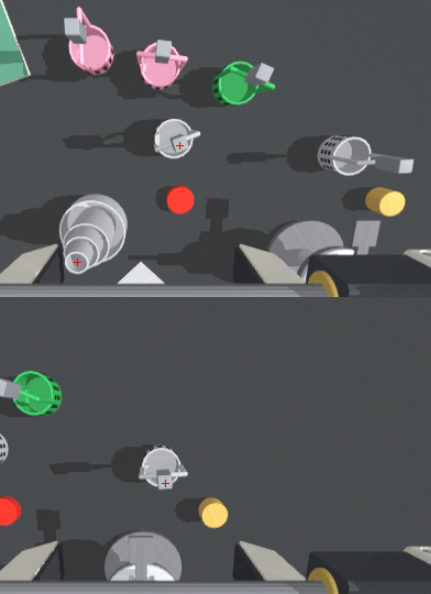

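Beakers are nested (three concentric rims at (80,258)) and both baskets are where measured. Now basket A onto the left hook.

```bash
python3 - <<'E'
from h import *
X,Y=.629,.0197
for y in (Y+.092,Y+.18): print(manip.solve_ik(np.array([X,y,.2]),down(0)))
for w in(0,np.pi,-np.pi): print(w,manip.solve_ik(np.array([X,Y-.092,.2]),down(w)))
pick(.4569,.0471,.114,np.pi/2+np.radians(3),.28,f=20)
manip.servo_line(np.array([.46,.2,.30]),ori=down(0),vel=.15)
y0=Y+.092
manip.servo_line(np.array([X,y0+.085,.30]),vel=.2)
manip.servo_line(np.array([X,y0+.085,.206]),vel=.15)
f0=manip.current_force();snap("h1","scene")
for d in(.05,.025,.01,0):
    manip.servo_line(np.array([X,y0+d,.206]),vel=.08); f=manip.current_force()-f0; print(d,f.round(1))
    if np.abs(f).max()>8: break
snap("h2","scene");print(manip.current_clock())
a=cv2.imread('pics/h1.png')[120:270,260:420];b=cv2.imread('pics/h2.png')[120:270,260:420]
cv2.imwrite('pics/v11.png',cv2.resize(cv2.hconcat([a,b]),None,fx=2.5,fy=2.5,interpolation=cv2.INTER_CUBIC))
E
```

```text
[ 0.26782761  0.56401746 -0.68665295  1.60008013  0.38654127  1.1174224
 -0.5144441 ]
[ 0.12065761  0.60226142 -0.68605401  1.54254007  0.4054399   1.14298594
 -0.64909599]
0 [ 0.54723784  0.54738033 -0.66408297  1.6158413   0.36695021  1.10640174
 -0.21238001]
3.141592653589793 [ 0.8973028   0.93296697 -1.39780847  1.60490196  0.92985419  1.41161637
  2.54417204]
-3.141592653589793 [ 0.8973028   0.93296697 -1.39780847  1.60490196  0.92985419  1.41161637
  2.54417204]
gap 0.015715990098724646
0.05 [-0.8 -0.4 -0.3]
0.025 [-0.4 -0.6 -0. ]
0.01 [-0.1 -0.2 -0.5]
0 [-0.5  0.8 -0.5]
74.375
```

View pics/v11.png

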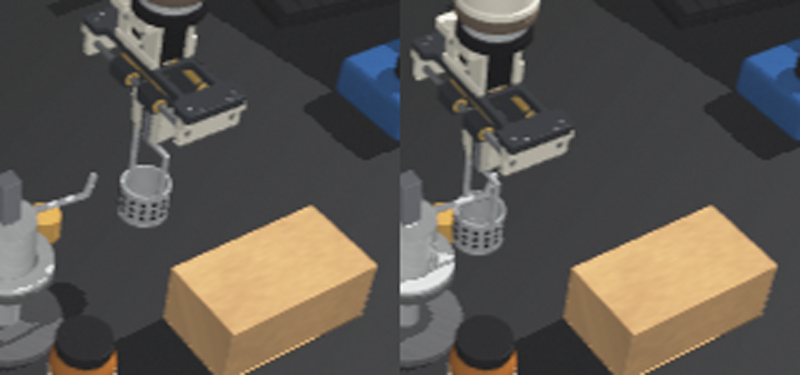

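```bash
python3 - <<'E'
from h import *
X,Y=.629,.0197
y0=Y+.092
lower(X,y0,[.19,.18,.176,.174,.173,.172,.171],lim=3)
effector.open_jaws(); manip.servo_line(np.array([X,y0,.32]),vel=.15)
pick(.4317,-.2146,.114,np.pi/2+np.radians(19),.30,f=20)
manip.servo_line(np.array([.46,-.2,.31]),ori=down(0),vel=.15)
y0=Y-.092
manip.servo_line(np.array([X,y0-.085,.31]),vel=.2)
manip.servo_line(np.array([X,y0-.085,.206]),vel=.15)
f0=manip.current_force()
for d in(.05,.025,.01,0):
    manip.servo_line(np.array([X,y0-d,.206]),vel=.08); f=manip.current_force()-f0; print(d,f.round(1))
    if np.abs(f).max()>8: break
snap("h3","scene");print(manip.current_clock())
cv2.imwrite('pics/v12.png',cv2.resize(cv2.imread('pics/h3.png')[120:310,100:380],None,fx=2.8,fy=2.8,interpolation=cv2.INTER_CUBIC))
E
```

```text
down 0.173 [ 0.5 -6.4  3.1] [0.6292 0.1111 0.1731]
gap 0.016060184877892056
0.05 [ 0.1  0.4 -1. ]
0.025 [ 0.6  1.5 -1.1]
0.01 [-0.2  0.5 -0.5]
0 [-0.1  1.2 -0. ]
89.6917
```

View pics/v12.png

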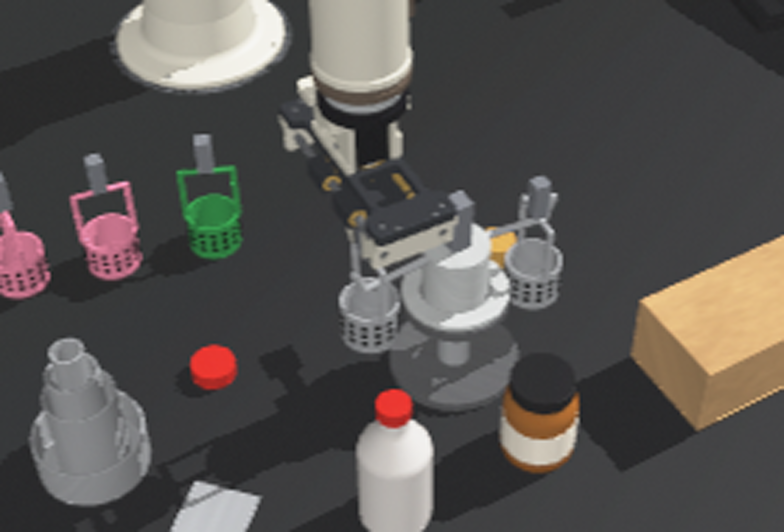

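Basket A hangs on the left hook at (540,235); basket B's handle surrounds the right hook at (365,265). Lower, release, check.

```bash
python3 - <<'E'
from h import *
X,Y=.629,.0197
y0=Y-.092
lower(X,y0,[.19,.18,.176,.174,.173,.172,.171],lim=3)
effector.open_jaws(); manip.servo_line(np.array([X,y0,.33]),vel=.15)
manip.move_pose(np.array([.42,0.,.40]),down(0)); manip.sleep(.5)
snap("h4","scene");snap("h4t","top");print(manip.current_clock())
a=cv2.resize(cv2.imread('pics/h4.png')[120:310,100:380],None,fx=2,fy=2,interpolation=cv2.INTER_CUBIC)
cv2.imwrite('pics/v13.png',a)
E
```

```text
down 0.172 [0.8 6.8 3.5] [ 0.6294 -0.0712  0.1725]
95.5
```

View pics/v13.png

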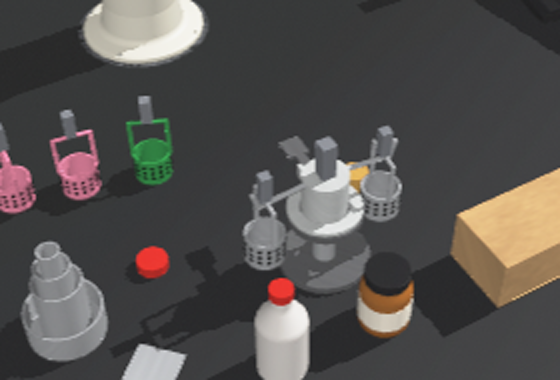

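Both baskets hang and the beakers are nested; the lever pad shows at image (246,195). I'll check it against the predicted "down" and "up" positions.

```bash
python3 - <<'E'
from h import *
c=cam("scene")
print('down',proj(c,(.543,.0197,.144)),'up',proj(c,(.629-.069,.0197,.177)), 'stem top',proj(c,(.629,.0197,.222)))
E
```

```text
down [246.97797758 192.9461362 ] up [249.93452068 187.84021903] stem top [262.94636072 191.09333622]
```

```bash
python3 -c "
from h import *
print(manip.hand_in())"
```

```text
the job is handed in; nothing more can be done
None
```

The job is handed in at about 96 s: the head is seated and latched, basket A hangs on the left hook and basket B on the right, and the three beakers are nested in the dish. No verdict came back, but the last pictures show all of it in place.

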